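# Turn a counting chamber ruled face up with the slide lifter

## Task

The washed counting chamber (the thick glass slide) has dried ruled face down in the near bay of its white tray. Without touching the glass with the fingers, take the slide lifter by its blue handle, slide its blade through the cut-out and under the glass, and tip the chamber over the middle rib like a page, so that it ends ruled face up, fully home and flat in the far bay. The blade is bent from use, so find the sill of the cut-out by touch, and use only a light touch of a few newtons: the glass chips and the tray dents. Finally stand the lifter back on the worktop, flat on its heel and well clear of the tray, and leave everything else where it is.

Things in the scene. Friction and masses are not known exactly. Their poses are not given: they have to be found in the camera images.
- tray: White tray for counting chambers, fixed, 96 x 94 mm, level on four black screw feet; the height of its underside above the worktop differs, 4 to 12 mm. Origin: centre of the base plate's underside. x points from the near (robot-side) bay over the rib to the far bay, z up. Bay floors (grey) at its z 4.2 mm, rim top z 7.2. Near bay inside: x -41 to -1.5, y -39.5 to 39.5 mm; outside x -48 to 48.
- tray_sill (a point): Point on the white sill, the flat floor of the near bay's cut-out (30 mm wide, y -15 to 15, open above and to the front), at tray x -50, z 2 mm, axes as the tray. The sill runs level from tray x -60 (a lip 12 mm ahead of the rim) to x -26, where it meets an upright 2.2 mm step. So under the chamber's near edge is a gap 2.2 mm high and about 13 mm deep.
- tray_rib (a point): Middle of the top of the round rib (3 mm wide, 2 mm above the bay floors, along tray y) between the bays: tray x 0, z 6.2 mm; axes as the tray. The glass pivots against it when tipped over.
- tray_far_bay (a point): Middle of the far bay's floor: tray x 20.75, z 4.2 mm; axes as the tray. Inside, the bay runs from the rib (tray x 1.5) to the far rim (x 40), 38.5 mm, and over y -40.5 to 40.5 mm: only 2.5 mm longer than the chamber is wide.
- chamber: Counting chamber: pale green glass slide, 36 (x) x 76 (y) x 4 (z) mm, about 28 g, origin at its centre. At the start flat in the near bay (centre at tray z 6.2) with 1 to 3 mm of play, axes as the tray's, plain face (+z) up, ruled face (-z: two silvered squares, dark grooves) down. Turned over, it may rest propped on the rib, near edge 2 mm high, until pushed along tray x so it drops.
- lifter: Slide lifter, 42 g, stands steadily on its flat steel heel plate (34 x 24 x 2 mm). Origin: centre of the plate's underside; x points to the blade's tip, z up. Blue handle 60 mm long, 13 wide (along y), 14 thick, sloping up to the rear at 50 degrees. The thin blade (20 wide, 1.6 mm thick) leaves the plate at x 15, z 2 mm and ends at x 62; see lifter_grip for its bend.
- lifter_grip (a point): Middle of the blue handle, at lifter x -38, z 40 mm; axes as the lifter; grasp here across the 13 mm width, from above. The blade has been bent by use: from its root at lifter x 15 it runs straight, sloping between 0.03 rad down and 0.13 rad up (underside of the tip 0.5 to 8.2 mm above the plate's underside), differs each time, no reading shows it; it does not give below 15 N.
- tally_counter: Round chrome hand tally counter, 43 x 64 x 31 mm, right of the tray; origin at the centre of its underside; not to be moved
- coverglass_box: small white box of cover glasses, 27 x 27 x 16 mm, between lifter and tray; origin at the centre of its underside; not to be moved
- oil_bottle: small bottle with a black cap, 26 mm across and 66 mm high, left of the tray; origin at the centre of its underside; not to be moved

How it is judged:
By the outcome, as a careful person would: the job done as asked, in the order asked, and still so for the second after the job is handed in, with the robot touching nothing.
It also fails if it takes over 64 s, if anything falls off the work surface, if the arm or the gripper's body presses on something with over 40 N, if the wrist force passes 120 N, or if a joint passes its speed limit or range.

## Robot

A 7-joint arm with a two-finger parallel gripper is mounted at the origin on a cart in front of the work surface, level with it; the furniture and walls round the work are solid. World frame = base frame: x ahead of the robot, y to its left, z up, the work surface at z = 0. Lengths are in m, angles in rad, forces in N, time in s.
With the tool pointing down it reaches from about 0.425 to 0.925 m from the base axis. Payload 6.8 kg.
Tool frame: the origin (TCP) lies at the very end of the fingers, on their centre line; the grasp point (between the pads) lies 19 mm behind it; z points along the fingers, y is the line along which they close (so a half turn about z gives the same grasp; the last joint's range is limited). The gripper opens to 85 mm and grips with 20 to 120 N. Pads are 22 mm wide; open, the fingers measure 114 mm over their backs; the gripper's body (76 mm by 85 mm) begins 54 mm behind the grasp point. The pads swing forward as they close: fully open they stand 13 mm farther back than shut.
Start: joints at [-1.42, 0.477, 0.022, 1.555, -0.011, 1.109, -0.083], TCP at [0.173, 0.653, 0.231] pointing down, gripper open.
Joint ranges: [-2.96, 2.96], [-0.34, 2.1], [-1.41, 1.46], [0.24, 2.44], [-1.37, 4.51], [0.17, 1.92], [-2.96, 2.96]. Speed limits (rad/s): [2.39, 2.39, 3.14, 3.14, 3.14, 3.14, 3.14].

## Interface

Orientations are given as a unit quaternion [w, x, y, z].
In Python, from station import bot gives the robot as it stands.
- The arm moves only by the tool jog_arm, never from a script. Its argument "motion" is a list of rows, each a list of 7 numbers: the turn, a rotation vector about the tool's x, y, z in rad, then the shift along the tool's x, y, z in mm, then the finger opening in mm, from 0 to 85.4. A call has 1 to 10 rows; each row is the pose to reach, as a shift and turn from the pose commanded when the call began, along the tool's axes at that moment; what a row does not reach only later rows make up. A row lasts 1/8 s, in which the tool goes at most 62.5 mm and 10.7 degrees, less where a joint would pass 70% of its speed; a pose out of reach is approached as far as the arm can. A call with a gripper value outside its range is refused whole. The fingers move at their own pace and stop on an object; "grip_force" is the grip in N (left out, the last holds). Time passes only in rows, so rows that repeat a pose let the fingers close. It gives the time, the measured TCP pose, the force, the opening and the grip force at its end, in the units of the state.
- bot.get_obs(): the state, without advancing time (a new reading comes with each control period).
- bot.read_camera(name): name is "scene" or "top" or "wrist"; returns a dict with "pixels" (400x640x3 uint8, red, green, blue), "camera_matrix" (3x3 intrinsics, pixels), "T" (4x4, takes a point from camera to world coordinates); the wrist camera has in their place "tool_from_camera" (4x4, takes a point from camera to tool coordinates, whose origin is the TCP and whose axes are the flange's). Camera axes: x right, y down, z forward; pixel columns grow to the right and rows downward; lengths in m; the calibration is good to about 2 mm. A picture is of the moment at which its call begins: read the wrist's pose just before it. There is no depth.
- bot.hand_in(): hands the job in; it is judged then, once.
Trained networks look in a picture, given as the dict that the camera call returned (one of the last four; its "shot" number tells which), for a name from the list of things; names that differ only in an ending like _2 or _b are one class to them, and where a whole thing is asked for, a point or a joint stands for the part that bears it (a point fixed in the world has none). Each returns a list of dicts, best first, with "score" (0 to 1); they miss things now and then, are a little off and sometimes report something else, mostly with a low value. They report only what shows in the picture. A call takes as long as a camera call.
- bot.spot_in(thing, picture): "xy" ([column, row] in pixels, amid what is visible of it).
- bot.tip_of(thing, picture): "xy" ([column, row] in pixels: a listed point, or the origin of a listed thing).
The state is a dict: "t": time; "q": joint angles; "joint_vel": joint speeds; "joint_torque": joint torques, N m; "eef_pos": TCP position; "tool_rot": TCP orientation; "contact_force": force on the tool from outside, world axes, zero at the start; "torque": the same for the moment, N m; "gripper_width": opening from 0.0 (shut) to 1.0 (fully open); "grasp_force": force on a finger pad.
Only numpy, scipy, OpenCV 4.12 (cv2) and the standard library are available. Lean on these libraries where they do the work, as an engineer would, in place of code of your own. Each camera call takes 0.05 s, during which the arm holds its last target. There are 200 camera calls.

## Working session

There is one attempt and no reset: what is moved stays moved. The work goes in short steps, Python scripts to look and compute and a tool call to move; the robot and the scene stay as the last step left them, time stands still between calls to the robot, and variables do not carry over. Pictures are saved under pics/ and viewed, at most 10 in all, crops included, and the job is handed in when it is done.

Besides the shell and the picture viewer there is one more tool, called after ">>>" by a JSON object that holds its "op" and its "data", one argument or row to a line. jog_arm: Moves the arm, as the interface text tells. Its arguments: {"type":"object","properties":{"motion":{"type":"array"},"grip_force":{"type":"number"}},"required":["motion"]}

```bash
ls; mkdir -p pics; cat > h.py <<'E'
import numpy as np, cv2
from station import bot
from scipy.spatial.transform import Rotation as R
def ray(p,xy):
    K=np.array(p["camera_matrix"]);T=np.array(p["T"])
    u=cv2.undistortPoints(np.array([[xy]],float),K,None)[0,0]
    return T[:3,3],T[:3,:3]@np.array([u[0],u[1],1.])
def at_z(p,xy,z):
    o,d=ray(p,xy); return o+d*(z-o[2])/d[2]
def proj(p,X):
    K=np.array(p["camera_matrix"]);T=np.linalg.inv(np.array(p["T"]))
    c=(T[:3,:3]@np.atleast_2d(X).T).T+T[:3,3]; q=(K@c.T).T
    return q[:,:2]/q[:,2:]
def tri(rs):
    A=0;b=0
    for o,d in rs:
        d=d/np.linalg.norm(d);M=np.eye(3)-np.outer(d,d);A=A+M;b=b+M@o
    return np.linalg.solve(A,b)
def save(p,n,crop=None,s=1):
    im=p["pixels"][:,:,::-1]
    if crop: x0,y0,x1,y1=crop; im=im[y0:y1,x0:x1]
    cv2.imwrite("pics/"+n,cv2.resize(im,None,fx=s,fy=s,interpolation=cv2.INTER_CUBIC))
E
python3 - <<'E'
from h import *
np.set_printoptions(precision=4,suppress=True)
o=bot.get_obs();print(o["t"],o["eef_pos"],o["tool_rot"],o["gripper_width"])
S=bot.read_camera("scene");T=bot.read_camera("top")
for n in ["tray","tray_sill","tray_rib","tray_far_bay","chamber","lifter","lifter_grip","tally_counter","coverglass_box","oil_bottle"]:
    a=bot.tip_of(n,S);b=bot.tip_of(n,T)
    r=[]
    if a: r.append((a[0]["xy"],round(a[0]["score"],2)))
    if b: r.append((b[0]["xy"],round(b[0]["score"],2)))
    print(n,r, tri([ray(S,a[0]["xy"]),ray(T,b[0]["xy"])]) if a and b else None, at_z(T,b[0]["xy"],0.0) if b else None)
for p in (S,T): print(p["T"][:3,3],p["camera_matrix"][0,0])
W=np.vstack([S["pixels"],T["pixels"]])
save(S,"s.png");save(T,"t.png")
E
```

```text
pics
0.0 [0.1726 0.6519 0.2303] [-0.0001  0.129   0.9916 -0.0009] 0.9999547149882518
tray [([342.3, 193.7], 0.78), ([374.8, 212.2], 0.59)] [ 0.5048 -0.3198  0.0057] [ 0.5049 -0.321   0.    ]
tray_sill [([350.4, 203.0], 0.62), ([366.3, 223.8], 0.71)] [ 0.4726 -0.3012 -0.0047] [ 0.4713 -0.3008  0.    ]
tray_rib [([343.0, 194.4], 0.73), ([374.4, 204.9], 0.68)] [ 0.5149 -0.3212  0.0027] [ 0.5247 -0.3185  0.    ]
tray_far_bay [([336.4, 189.1], 0.67), ([379.0, 201.4], 0.77)] [ 0.5312 -0.3295  0.0092] [ 0.5355 -0.3301  0.    ]
chamber [([348.0, 191.7], 0.67), ([371.0, 214.1], 0.83)] [ 0.4902 -0.31    0.0213] [ 0.4987 -0.3113  0.    ]
lifter [([254.5, 301.5], 0.88), ([213.7, 208.7], 0.56)] [ 0.4722  0.1106 -0.0036] [0.4699 0.1086 0.    ]
lifter_grip [([273.1, 294.2], 0.84), ([209.7, 223.4], 0.79)] [0.4296 0.1061 0.0285] [0.4295 0.1129 0.    ]
tally_counter [([368.6, 175.2], 0.72), ([437.4, 223.7], 0.68)] [ 0.4965 -0.4909 -0.0107] [ 0.4911 -0.4886  0.    ]
coverglass_box [([322.9, 229.4], 0.53), ([312.8, 220.3], 0.64)] [ 0.4713 -0.1565 -0.0034] [ 0.466  -0.1585  0.    ]
oil_bottle [([308.3, 227.5], 0.73), ([314.1, 201.2], 0.65)] [ 0.5189 -0.1569 -0.0116] [ 0.5181 -0.1566  0.    ]
[0.1093 0.5246 0.512 ] 395.70804157145807
[ 0.3124 -0.1837  0.972 ] 369.70346419195084
```

```bash
python3 - <<'E'
from h import *
a=cv2.imread("pics/s.png")[130:350,200:440];b=cv2.imread("pics/t.png")[130:280,170:490]
a=cv2.resize(a,(480,440),interpolation=3)
b=cv2.resize(b,(800,375),interpolation=3)
cv2.imwrite("pics/t2.png",b); 
p=bot.read_camera("wrist");np.set_printoptions(precision=4,suppress=True);print(p["tool_from_camera"],p["camera_matrix"])
E
```

```text
[[ 0.0002 -0.9575 -0.2885  0.0737]
 [ 1.      0.0002 -0.0001  0.0004]
 [ 0.0001 -0.2885  0.9575 -0.1424]
 [ 0.      0.      0.      1.    ]] [[298.3047   0.     320.0263]
 [  0.     298.3047 197.911 ]
 [  0.       0.       1.    ]]
```

View pics/t2.png

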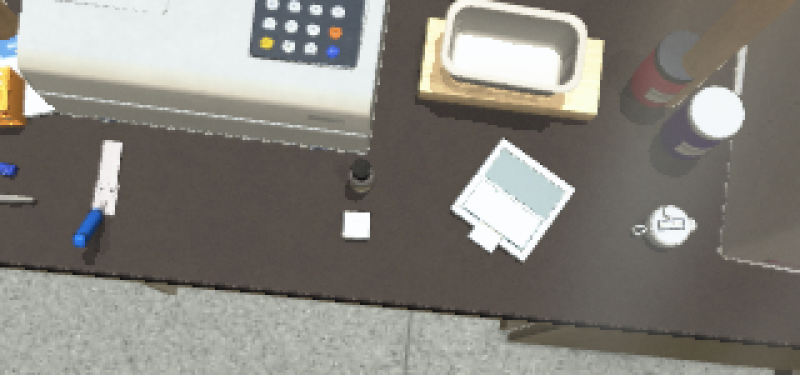

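```bash
cat >> h.py <<'E'
def Rh(h,pitch=0.):  # tool rot with lifter-heading h; lifter tip pitched up by pitch (rad)
    # lifter axes in world
    L=R.from_euler("ZY",[h,-pitch]).as_matrix()
    return L@np.diag([-1,1,-1.])
def obs():
    o=bot.get_obs();w,x,y,z=o["tool_rot"];return np.array(o["eef_pos"]),R.from_quat([x,y,z,w]).as_matrix(),o
def move(pos,rot,cur=None):
    p,r,_=obs()
    if cur is not None: p,r=cur
    return np.round(np.r_[R.from_matrix(r.T@rot).as_rotvec(),1000*r.T@(np.array(pos)-p)],4)
E
python3 - <<'E'
from h import *
np.set_printoptions(precision=4,suppress=True)
T=bot.read_camera("top")
for q in ((214.8,186.8),(211.5,213.5)): print(at_z(T,q,0.003))
p,r,o=obs();print(o["q"])
print(move([.43,.10,.17],Rh(-.05)))
E
```

```text
[0.5293 0.1143 0.003 ]
[0.456  0.1115 0.003 ]
[-1.4201  0.477   0.0224  1.5554 -0.0114  1.1093 -0.0831]
[   0.        0.0001   -0.2088 -390.069  -468.3158   61.307 ]
```

>>> {"op": "jog_arm", "data": {
  "motion": [
    [0,0,-0.02,-39,-47,0,85],
    [0,0,-0.05,-80,-96,0,85],
    [0,0,-0.08,-120,-144,5,85],
    [0,0,-0.11,-160,-192,10,85],
    [0,0,-0.14,-205,-246,20,85],
    [0,0,-0.17,-250,-300,35,85],
    [0,0,-0.19,-290,-350,45,85],
    [0,0,-0.2,-335,-402,55,85],
    [0,0,-0.2,-375,-450,60,85],
    [0,0,-0.2,-390,-468,60,85]
  ]
}}

```text
t: 2.45
eef_pos: [0.4307, 0.098, 0.1714]
tool_rot: [0.0, 0.03, 1.0, 0.0]
contact_force: [-0.1, 0.4, -0.5]
gripper_width: 0.997
grasp_force: 0.0
```

```bash
cat >> h.py <<'E'
def wrist():
    p,r,o=obs(); w=bot.read_camera("wrist"); M=np.eye(4);M[:3,:3]=r;M[:3,3]=p
    w["T"]=M@np.array(w["tool_from_camera"]); return w
E
python3 - <<'E'
from h import *
np.set_printoptions(precision=4,suppress=True)
W=wrist(); print(obs()[2]["q"])
for n in ["lifter","lifter_grip"]:
    for a in bot.tip_of(n,W)[:2]: print(n,a["xy"],round(a["score"],2),at_z(W,a["xy"],0.04 if "grip" in n else 0))
save(W,"w1.png")
E
```

```text
[-0.6305  0.1687  0.3102  2.1678 -0.0665  0.8129  1.225 ]
lifter [338.7, 208.3] 0.76 [0.465  0.1172 0.    ]
```

View pics/w1.png

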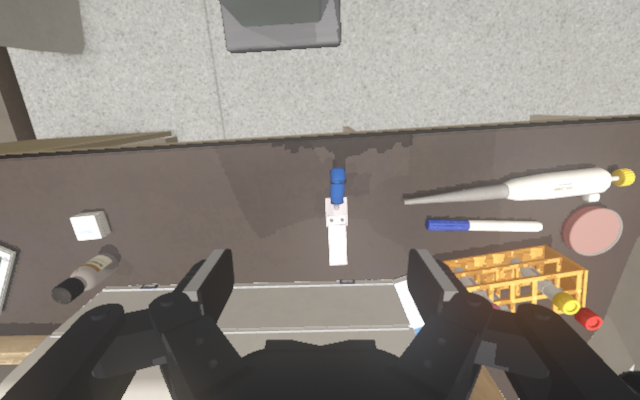

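```bash
python3 - <<'E'
from h import *
np.set_printoptions(precision=4,suppress=True)
W=wrist(); im=W["pixels"][150:285,290:390].astype(int)
b=(im[:,:,2]-im[:,:,0]>40); wh=(im.min(2)>120)
ys,xs=np.nonzero(wh); 
for m,z in ((b,.04),(wh,.003)):
    n,l,s,c=cv2.connectedComponentsWithStats(m.astype(np.uint8)); k=1+s[1:,4].argmax(); print(s[k],c[k]+[290,150],at_z(W,c[k]+[290,150],z))
    for y in range(s[k,1],s[k,1]+s[k,3],6):
        x=np.nonzero(l[y]==k)[0]; q=(290+(x[0]+x[-1])/2,150+y); print(q,x[-1]-x[0]+1,at_z(W,q,z)[:2])
save(W,"w2.png",(280,150,400,290),5)
E
```

```text
[ 41  17  15  37 480] [337.5938 184.4979] [0.4276 0.115  0.04  ]
(np.float64(338.0), 167) 7 [0.4109 0.1162]
(np.float64(338.0), 173) 15 [0.4166 0.1159]
(np.float64(338.0), 179) 15 [0.4223 0.1156]
(np.float64(337.5), 185) 14 [0.4281 0.1149]
(np.float64(337.5), 191) 14 [0.434  0.1146]
(np.float64(337.0), 197) 13 [0.4399 0.1138]
(np.float64(337.0), 203) 7 [0.446  0.1136]
[  35   46   24   70 1340] [337.2724 230.7112] [0.4907 0.1137 0.003 ]
(np.float64(345.5), 196) 4 [0.4506 0.1246]
(np.float64(336.0), 202) 23 [0.4567 0.1139]
(np.float64(336.0), 208) 23 [0.4636 0.1136]
(np.float64(337.0), 214) 23 [0.4707 0.1143]
(np.float64(337.0), 220) 23 [0.4778 0.114 ]
(np.float64(336.0), 226) 21 [0.4849 0.1125]
(np.float64(337.0), 232) 19 [0.4922 0.1133]
(np.float64(338.0), 238) 19 [0.4997 0.1141]
(np.float64(338.0), 244) 19 [0.5071 0.1137]
(np.float64(338.0), 250) 19 [0.5146 0.1134]
(np.float64(338.5), 256) 18 [0.5223 0.1136]
(np.float64(339.0), 262) 19 [0.5301 0.1138]
```

View pics/w2.png

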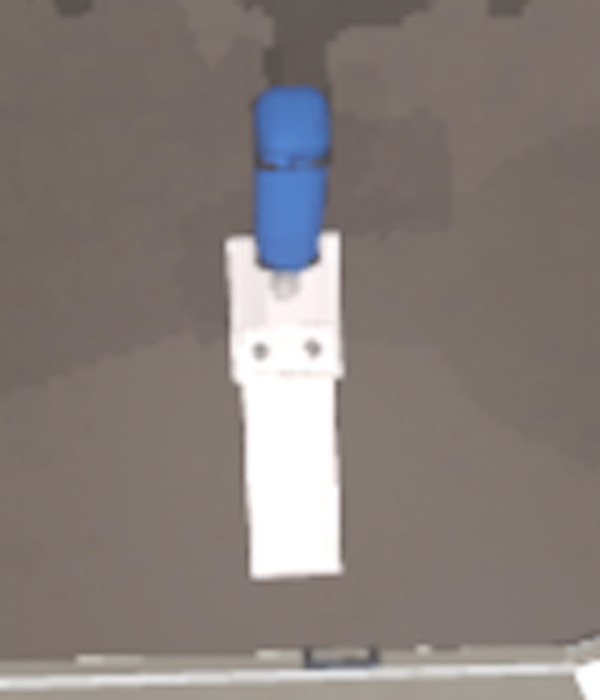

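```bash
python3 - <<'E'
from h import *
np.set_printoptions(precision=4,suppress=True)
print(move([.4292,.1143,.10],Rh(-.005)),move([.4292,.1143,.021],Rh(-.005)))
E
```

```text
[ 0.0002  0.0002 -0.0565  1.9847 14.5237 71.4204] [  0.0002   0.0002  -0.0565   2.0002  14.504  150.4204]
```

>>> {"op": "jog_arm", "data": {
  "motion": [
    [0,0,-0.056,2,14.5,30,85],
    [0,0,-0.056,2,14.5,70,60],
    [0,0,-0.056,2,14.5,110,45],
    [0,0,-0.056,2,14.5,140,35],
    [0,0,-0.056,2,14.5,150.4,30],
    [0,0,-0.056,2,14.5,150.4,20],
    [0,0,-0.056,2,14.5,150.4,8],
    [0,0,-0.056,2,14.5,150.4,8],
    [0,0,-0.056,2,14.5,150.4,8]
  ],
  "grip_force": 45
}}

```text
t: 3.78
eef_pos: [0.4292, 0.1151, 0.0215]
tool_rot: [0.001, 0.001, 1.0, 0.0]
contact_force: [0.1, -0.5, -0.4]
gripper_width: 0.148
grasp_force: 47.0
```

>>> {"op": "jog_arm", "data": {
  "motion": [
    [0,0,0,0,0,-20,8],
    [0,0.15,0,0,0,-29,8],
    [0,0.25,0,0,0,-28,8],
    [0,0.25,0,0,0,-27,8],
    [0,0.25,0,0,0,-27,8],
    [0,0.25,0,0,0,-27,8]
  ]
}}

```text
t: 4.53
eef_pos: [0.4277, 0.1149, 0.0479]
tool_rot: [-0.125, 0.001, 0.992, 0.0]
contact_force: [-0.8, 0.5, -0.6]
gripper_width: 0.147
grasp_force: 46.9
```

```bash
python3 - <<'E'
from h import *
np.set_printoptions(precision=5,suppress=True)
for i in range(3):
  p,r,o=obs(); print(p,r[:,0],np.array(o["contact_force"]),np.array(o["torque"])); bot.read_camera("wrist")
E
```

```text
[0.42771 0.11485 0.0479 ] [-0.9689   0.0023   0.24746] [-0.78813  0.45707 -0.56127] [ 0.04792 -0.21679  0.02277]
[0.42788 0.11494 0.04796] [-0.96892  0.00219  0.24737] [0.34964 0.0029  0.11869] [ 0.01572 -0.34252  0.03364]
[0.42808 0.11499 0.04801] [-0.96894  0.00214  0.24729] [-0.61022  0.26554 -0.28145] [ 0.01887 -0.25552  0.0182 ]
```

>>> {"op": "jog_arm", "data": {
  "motion": [
    [0,0,0,-0.25,0,1,8],
    [0,0,0,-0.5,0,2,8],
    [0,0,0,-0.75,0,3,8],
    [0,0,0,-0.75,0,3,8]
  ]
}}

```text
t: 5.18
eef_pos: [0.4287, 0.1149, 0.0447]
tool_rot: [-0.125, 0.001, 0.992, 0.0]
contact_force: [0.4, 0.8, -0.4]
gripper_width: 0.144
grasp_force: 46.9
```

>>> {"op": "jog_arm", "data": {
  "motion": [
    [0,0,0,-0.12,0,0.5,8],
    [0,0,0,-0.25,0,1,8],
    [0,0,0,-0.25,0,1,8]
  ]
}}

```text
t: 5.55
eef_pos: [0.4288, 0.1149, 0.0437]
tool_rot: [-0.125, 0.001, 0.992, 0.0]
contact_force: [-0.2, -0.0, -0.7]
gripper_width: 0.145
grasp_force: 46.9
```

>>> {"op": "jog_arm", "data": {
  "motion": [
    [0,0,0,-0.12,0,0.5,8],
    [0,0,0,-0.25,0,1,8],
    [0,0,0,-0.25,0,1,8]
  ]
}}

```text
t: 5.92
eef_pos: [0.4288, 0.1149, 0.0427]
tool_rot: [-0.125, 0.001, 0.992, 0.0]
contact_force: [0.3, -0.6, -0.5]
gripper_width: 0.141
grasp_force: 46.9
```

>>> {"op": "jog_arm", "data": {
  "motion": [
    [0,0,0,-0.12,0,0.5,8],
    [0,0,0,-0.25,0,1,8],
    [0,0,0,-0.25,0,1,8]
  ]
}}

```text
t: 6.3
eef_pos: [0.4288, 0.1149, 0.0417]
tool_rot: [-0.125, 0.001, 0.992, 0.0]
contact_force: [0.4, -0.3, -0.1]
gripper_width: 0.144
grasp_force: 46.9
```

>>> {"op": "jog_arm", "data": {
  "motion": [
    [0,0,0,-0.12,0,0.5,8],
    [0,0,0,-0.25,0,1,8],
    [0,0,0,-0.25,0,1,8]
  ]
}}

```text
t: 6.68
eef_pos: [0.4288, 0.1149, 0.0406]
tool_rot: [-0.125, 0.001, 0.992, 0.0]
contact_force: [0.2, -0.3, -0.3]
gripper_width: 0.146
grasp_force: 46.9
```

```bash
python3 - <<'E'
from h import *
np.set_printoptions(precision=5,suppress=True)
for i in range(2):
  p,r,o=obs(); print(p,r[:,0],np.array(o["contact_force"]),np.array(o["torque"])); bot.read_camera("wrist")
E
```

```text
[0.42875 0.11491 0.04064] [-0.96889  0.00273  0.24748] [ 0.19133 -0.26262 -0.34743] [-0.02983 -0.34219  0.02316]
[0.42877 0.11491 0.04064] [-0.96889  0.0027   0.24749] [ 0.77914  0.73851 -0.26219] [ 0.01033 -0.25101  0.00587]
```

>>> {"op": "jog_arm", "data": {
  "motion": [
    [0,0,0,-0.12,0,0.5,8],
    [0,0,0,-0.25,0,1,8],
    [0,0,0,-0.25,0,1,8]
  ]
}}

```text
t: 7.15
eef_pos: [0.4288, 0.1149, 0.0396]
tool_rot: [-0.125, 0.001, 0.992, 0.0]
contact_force: [-0.2, 0.3, -1.1]
gripper_width: 0.145
grasp_force: 46.9
```

>>> {"op": "jog_arm", "data": {
  "motion": [
    [0,0,0,-0.12,0,0.5,8],
    [0,0,0,-0.25,0,1,8],
    [0,0,0,-0.25,0,1,8]
  ]
}}

```text
t: 7.52
eef_pos: [0.4287, 0.1149, 0.0386]
tool_rot: [-0.125, 0.001, 0.992, 0.0]
contact_force: [0.5, -0.0, -0.7]
gripper_width: 0.145
grasp_force: 46.9
```

```bash
python3 - <<'E'
from h import *
np.set_printoptions(precision=5,suppress=True)
for i in range(2):
  p,r,o=obs(); print(p,r[:,0],np.array(o["contact_force"]),np.array(o["torque"])); bot.read_camera("wrist")
E
```

```text
[0.42874 0.11491 0.03857] [-0.96888  0.0027   0.24751] [ 0.48614 -0.04481 -0.70706] [-0.02581 -0.23414 -0.00791]
[0.42876 0.11493 0.03859] [-0.9689   0.00271  0.24743] [ 0.20117  0.01051 -0.12809] [ 0.01725 -0.24592  0.01444]
```

>>> {"op": "jog_arm", "data": {
  "motion": [
    [0,0,0,-0.12,0,0.5,8],
    [0,0,0,-0.25,0,1,8],
    [0,0,0,-0.25,0,1,8]
  ]
}}

```text
t: 8.0
eef_pos: [0.4287, 0.1149, 0.0377]
tool_rot: [-0.125, 0.001, 0.992, 0.0]
contact_force: [-1.2, -0.2, 2.9]
gripper_width: 0.145
grasp_force: 47.2
```

```bash
python3 - <<'E'
from h import *
np.set_printoptions(precision=5,suppress=True)
for i in range(2):
  p,r,o=obs(); print(p,r[:,0],np.array(o["contact_force"]),np.array(o["torque"])); S=bot.read_camera("scene");W=bot.read_camera("wrist")
a=cv2.resize(S["pixels"][230:330,210:310,::-1],(500,500),interpolation=3)
b=cv2.resize(W["pixels"][200:330,220:420,::-1],None,fx=2.5,fy=2.5,interpolation=3)
c=np.zeros((500,800,3),np.uint8); c[:,:400]=a[:,:400]
b=cv2.resize(W["pixels"][180:400,240:420,::-1],(400,489),interpolation=3); c[:489,400:]=b
cv2.imwrite("pics/c1.png",c)
E
```

```text
[0.4287  0.11494 0.03771] [-0.96886  0.00271  0.24758] [-1.15604 -0.21628  2.8765 ] [-0.00502 -0.11685  0.01294]
[0.42872 0.11495 0.0377 ] [-0.96888  0.00263  0.24752] [-0.47139  0.38991  3.96361] [-0.01534 -0.04166 -0.03836]
```

View pics/c1.png

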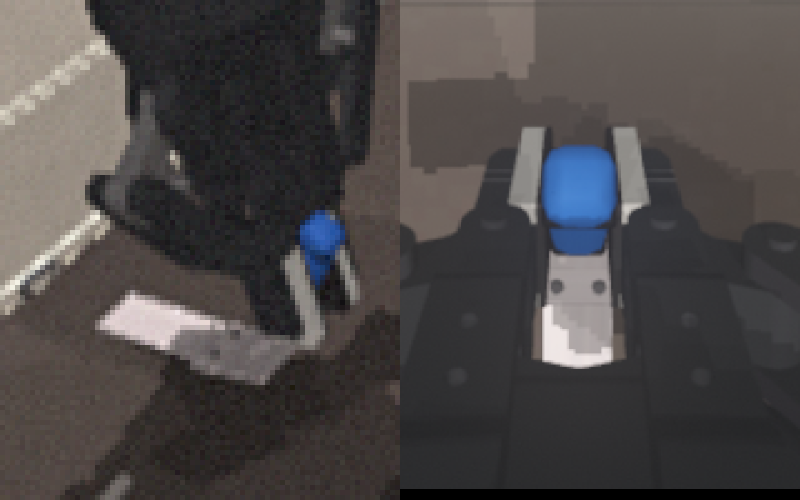

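```bash
python3 - <<'E'
from h import *
np.set_printoptions(precision=4,suppress=True)
S=bot.read_camera("top")
for q in ((346,130),(338,172),(410,178),(402,170)): print(at_z(S,q,0.0)[:2])
for P,h in (([.435,.08,.19],-.1),([.44,-.06,.2],-.3),([.45,-.2,.2],-.55),([.52,-.33,.2],-.6)): print(move(P,Rh(h,-.12)))
E
```

```text
[ 0.7299 -0.2241]
[ 0.6059 -0.213 ]
[ 0.6092 -0.4096]
[ 0.6297 -0.3866]
[  -0.0178   -0.13      0.0957   31.5094  -34.9219 -149.1768]
[  -0.0546   -0.1292    0.2924   28.7709 -174.9067 -160.2114]
[  -0.1007   -0.1269    0.5383   18.7127 -314.8787 -162.7949]
[  -0.1099   -0.1263    0.5875  -49.4517 -444.6858 -180.2227]
```

>>> {"op": "jog_arm", "data": {
  "motion": [
    [-0.01,-0.06,0.03,12,0,-50,8],
    [-0.018,-0.13,0.096,25,-15,-105,8],
    [-0.018,-0.13,0.096,31,-50,-150,8],
    [-0.03,-0.13,0.16,30,-105,-157,8],
    [-0.045,-0.13,0.24,29,-160,-160,8],
    [-0.06,-0.129,0.34,27,-215,-161,8],
    [-0.08,-0.128,0.43,23,-265,-162,8],
    [-0.1,-0.127,0.54,15,-315,-163,8],
    [-0.105,-0.126,0.565,-10,-370,-170,8],
    [-0.11,-0.126,0.588,-35,-415,-177,8]
  ]
}}

```text
t: 9.5
eef_pos: [0.5056, -0.3026, 0.2003]
tool_rot: [-0.057, 0.296, 0.953, 0.018]
contact_force: [1.2, 0.6, 0.3]
gripper_width: 0.146
grasp_force: 47.0
```

>>> {"op": "jog_arm", "data": {
  "motion": [
    [0,0,0,0,0,0,8],
    [0,0,0,0,0,0,8]
  ]
}}

```text
t: 9.75
eef_pos: [0.5049, -0.2999, 0.1998]
tool_rot: [-0.058, 0.295, 0.953, 0.018]
contact_force: [-0.2, 1.2, -0.7]
gripper_width: 0.145
grasp_force: 47.0
```

```bash
python3 - <<'E'
from h import *
np.set_printoptions(precision=4,suppress=True)
p,r,o=obs();print(p,r,o["q"])
W=wrist()
print(W["T"])
for n in ["tray","tray_sill","tray_rib","tray_far_bay","chamber"]:
    for a in bot.tip_of(n,W)[:1]: print(n,a["xy"],round(a["score"],2),at_z(W,a["xy"],0.012))
save(W,"w3.png")
E
```

```text
[ 0.5049 -0.2999  0.1998] [[-0.8188  0.5653 -0.1001]
 [ 0.5611  0.8249  0.0683]
 [ 0.1212 -0.0002 -0.9926]] [ 0.0273  0.4782  0.5671  1.7403 -0.2824  1.1304  1.6664]
[[ 0.5651  0.8129  0.1405  0.4589]
 [ 0.825  -0.5569 -0.0962 -0.268 ]
 [ 0.      0.1703 -0.9854  0.35  ]
 [ 0.      0.      0.      1.    ]]
tray [311.6, 211.2] 0.7 [ 0.5144 -0.3179  0.012 ]
tray_sill [307.6, 164.1] 0.8 [ 0.4672 -0.2908  0.012 ]
tray_rib [308.4, 207.9] 0.8 [ 0.5091 -0.3188  0.012 ]
tray_far_bay [312.0, 225.4] 0.88 [ 0.5287 -0.3272  0.012 ]
chamber [310.5, 191.4] 0.62 [ 0.4946 -0.3058  0.012 ]
```

View pics/w3.png

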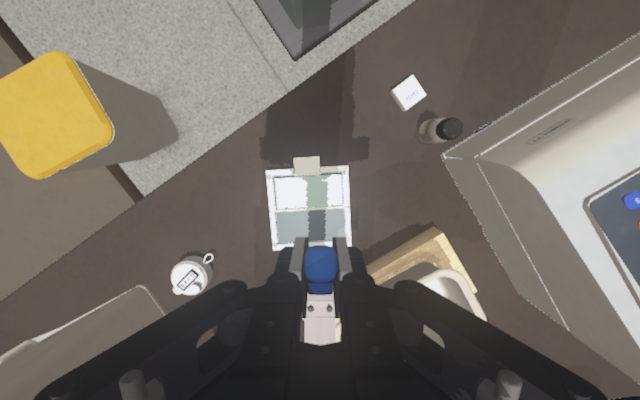

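```bash
python3 - <<'E'
from h import *
W=wrist(); save(W,"w4.png",(255,150,365,260),5.4)
E
```

```text
(no output)
```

View pics/w4.png

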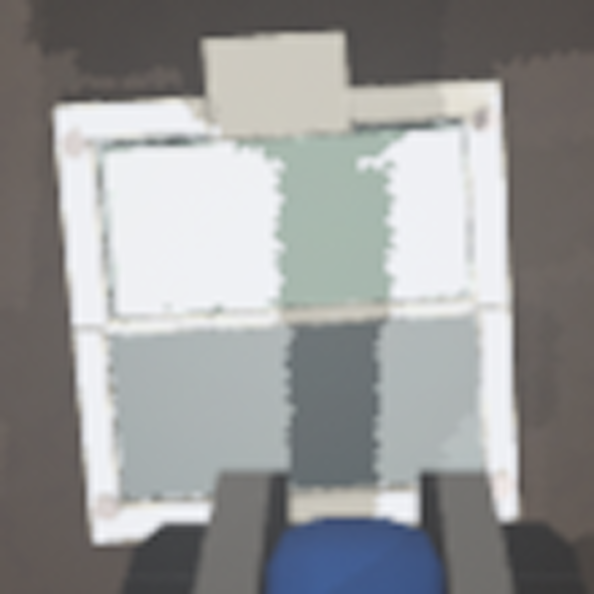

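```bash
cat > tray.py <<'E'
from h import *
from scipy.optimize import least_squares
np.set_printoptions(precision=4,suppress=True)
W=wrist()
P=np.array([[-48,-47,7.2],[-48,47,7.2],[48,-47,7.2],[-60,-15,2],[-60,15,2]])/1000
Q=np.array([[265.2,169.4],[347.6,165.2],[272,250.9],[292.6,157],[318.9,155.9]])
def f(v,res=True,u=None):
    X=(R.from_euler("z",v[2]).as_matrix()@P.T).T+[v[0],v[1],v[3] if u is None else u]
    return (proj(W,X)-Q).ravel()
s=least_squares(f,[.505,-.32,-.6,.008]);print(s.x,s.fun)
for u in (.004,.008,.012):
    t=least_squares(lambda v:f(v,u=u),[.505,-.32,-.6]);print(u,t.x,t.cost)
E
python3 tray.py
```

```text
[ 0.5113 -0.3187 -0.5441  0.0055] [-0.3468  0.2971  0.2515 -0.1312 -0.0949 -0.3378  0.1184  0.265   0.0683
 -0.1072]
0.004 [ 0.5113 -0.3189 -0.5441] 0.3628561076600618
0.008 [ 0.5112 -0.3184 -0.544 ] 0.5490324601247892
0.012 [ 0.511  -0.3179 -0.544 ] 2.298789947289664
```

```bash
cat >> h.py <<'E'
TR=np.array([.5113,-.3186,0.]);H=-.544
ex=np.array([np.cos(H),np.sin(H),0])
def tcp(tx,tz,pitch=-.12,a=.1003,b=-.0135,off=0.):
    # tip underside edge at tray x tx (m), world z tz
    p=-pitch; x=a*np.cos(p)+b*np.sin(p); z=-a*np.sin(p)+b*np.cos(p)
    ey=np.array([-ex[1],ex[0],0]); q=TR+ex*(tx-x)+ey*off; q[2]=tz-z; return q,Rh(H,pitch)
E
python3 - <<'E'
from h import *
np.set_printoptions(precision=4,suppress=True)
for z in (.15,.022,): print(tcp(-.047,z)[0],move(*tcp(-.047,z)))
E
```

```text
[ 0.3873 -0.2436  0.1754] [  0.0071   0.0001  -0.0555 125.2706 -20.325   40.499 ]
[ 0.3873 -0.2436  0.0474] [  0.0071   0.0001  -0.0555 109.9633 -20.3772 167.5804]
```

>>> {"op": "jog_arm", "data": {
  "motion": [
    [0.002,0,-0.02,50,-8,10,8],
    [0.005,0,-0.04,100,-16,25,8],
    [0.007,0,-0.0555,125,-20.3,45,8],
    [0.007,0,-0.0555,120,-20.3,85,8],
    [0.007,0,-0.0555,115,-20.3,130,8],
    [0.007,0,-0.0555,110,-20.4,167.5,8],
    [0.007,0,-0.0555,110,-20.4,167.5,8],
    [0.007,0,-0.0555,110,-20.4,167.5,8]
  ]
}}

```text
t: 11.15
eef_pos: [0.3878, -0.2446, 0.0484]
tool_rot: [-0.057, 0.269, 0.961, 0.016]
contact_force: [0.4, -0.6, -0.2]
gripper_width: 0.145
grasp_force: 47.0
```

```bash
cat > f.py <<'E'
from h import *
np.set_printoptions(precision=4,suppress=True)
F=[];M=[]
for i in range(4):
  p,r,o=obs(); F.append(o["contact_force"]);M.append(o["torque"]); bot.read_camera("top")
F=np.mean(F,0);print(o["t"],p,"head",np.arctan2(-r[1,0],-r[0,0]),"pit",r[2,0],"F",F,"Fx",F@ex,"M",np.mean(M,0))
x,z=(.1003*np.cos(r[2,0])-.0135*np.sin(r[2,0])),(-.1003*np.sin(r[2,0])-.0135*np.cos(r[2,0]))
print("tip tray x mm",1000*(ex@(p-TR)+x),"y",1000*np.dot([-ex[1],ex[0],0],p-TR),"z",1000*(p[2]+z))
E
python3 f.py
```

```text
11.3 [ 0.3882 -0.2446  0.0488] head -0.5446492120886463 pit 0.11697243185297926 F [ 0.2143 -0.0068 -0.2359] Fx 0.18684263013497948 M [-0.0995 -0.132   0.0041]
tip tray x mm -45.586117907394126 y -0.3754354730208882 z 23.64185634236322
```

>>> {"op": "jog_arm", "data": {
  "motion": [
    [0,0,0,-0.5,0,4,8],
    [0,0,0,-1,0,8,8],
    [0,0,0,-1.1,0,9,8],
    [0,0,0,-1.1,0,9,8]
  ]
}}

```text
t: 11.85
eef_pos: [0.3869, -0.2441, 0.0381]
tool_rot: [-0.058, 0.269, 0.961, 0.016]
contact_force: [-0.3, -1.4, 0.0]
gripper_width: 0.144
grasp_force: 47.0
```

>>> {"op": "jog_arm", "data": {
  "motion": [
    [0,0,0,-0.06,0,0.5,8],
    [0,0,0,-0.12,0,1,8],
    [0,0,0,-0.18,0,1.5,8],
    [0,0,0,-0.18,0,1.5,8]
  ]
}}

```text
t: 12.35
eef_pos: [0.3871, -0.2441, 0.0367]
tool_rot: [-0.058, 0.269, 0.961, 0.016]
contact_force: [0.2, 0.2, -0.9]
gripper_width: 0.144
grasp_force: 47.0
```

>>> {"op": "jog_arm", "data": {
  "motion": [
    [0,0,0,-0.06,0,0.5,8],
    [0,0,0,-0.12,0,1,8],
    [0,0,0,-0.12,0,1,8]
  ]
}}

```text
t: 12.72
eef_pos: [0.3871, -0.2441, 0.0357]
tool_rot: [-0.058, 0.269, 0.961, 0.016]
contact_force: [0.3, -0.2, -1.0]
gripper_width: 0.143
grasp_force: 47.0
```

>>> {"op": "jog_arm", "data": {
  "motion": [
    [0,0,0,-0.06,0,0.5,8],
    [0,0,0,-0.12,0,1,8],
    [0,0,0,-0.12,0,1,8]
  ]
}}

```text
t: 13.1
eef_pos: [0.3871, -0.2441, 0.0347]
tool_rot: [-0.058, 0.269, 0.961, 0.016]
contact_force: [0.1, -0.3, -1.4]
gripper_width: 0.144
grasp_force: 47.0
```

```bash
python3 f.py
```

```text
13.25 [ 0.3871 -0.2441  0.0347] head -0.5447672702869973 pit 0.11985448926788209 F [ 0.1132  0.0567 -0.6896] Fx 0.0675687372533241 M [-0.0742 -0.1026  0.012 ]
tip tray x mm -46.84274895474436 y -0.5397362676387997 z 9.303173779744663
```

>>> {"op": "jog_arm", "data": {
  "motion": [
    [0,0,0,-0.06,0,0.5,8],
    [0,0,0,-0.12,0,1,8],
    [0,0,0,-0.12,0,1,8]
  ]
}}

```text
t: 13.68
eef_pos: [0.3871, -0.2441, 0.0337]
tool_rot: [-0.058, 0.269, 0.961, 0.016]
contact_force: [-0.3, 0.3, -0.3]
gripper_width: 0.144
grasp_force: 47.0
```

>>> {"op": "jog_arm", "data": {
  "motion": [
    [0,0,0,-0.06,0,0.5,8],
    [0,0,0,-0.06,0,0.5,8]
  ]
}}

```text
t: 13.92
eef_pos: [0.3871, -0.2441, 0.0332]
tool_rot: [-0.058, 0.268, 0.961, 0.016]
contact_force: [-0.0, -0.3, -0.3]
gripper_width: 0.143
grasp_force: 47.0
```

```bash
python3 f.py
```

```text
14.075 [ 0.3871 -0.2441  0.0332] head -0.5447240224751756 pit 0.1199064803799237 F [ 0.1031  0.3415 -0.3534] Fx -0.08849954618168908 M [-0.0456 -0.1027 -0.0045]
tip tray x mm -46.876804668680535 y -0.5306630760031049 z 7.767428115533187
```

>>> {"op": "jog_arm", "data": {
  "motion": [
    [0,0,0,-0.06,0,0.5,8],
    [0,0,0,-0.06,0,0.5,8]
  ]
}}

```text
t: 14.38
eef_pos: [0.3871, -0.2441, 0.0327]
tool_rot: [-0.058, 0.269, 0.961, 0.016]
contact_force: [-0.1, 0.4, -0.9]
gripper_width: 0.147
grasp_force: 47.0
```

```bash
python3 f.py
```

```text
14.525 [ 0.3871 -0.2441  0.0327] head -0.5447220750788022 pit 0.11983587304046835 F [ 0.1015  0.7066 -0.2217] Fx -0.27890323246337206 M [-0.0508 -0.1011 -0.0016]
tip tray x mm -46.83468228288749 y -0.5024438686912115 z 7.3197915170455925
```

>>> {"op": "jog_arm", "data": {
  "motion": [
    [0,0,0,-0.05,0,0.4,8],
    [0,0,0,-0.05,0,0.4,8]
  ]
}}

```text
t: 14.82
eef_pos: [0.387, -0.244, 0.0324]
tool_rot: [-0.058, 0.269, 0.961, 0.016]
contact_force: [-1.1, 0.6, 4.2]
gripper_width: 0.148
grasp_force: 47.4
```

```bash
python3 f.py
```

```text
14.975 [ 0.387  -0.244   0.0324] head -0.5447249031266334 pit 0.11998727926743241 F [-1.3511  0.685   3.4981] Fx -1.5105624306940983 M [ 0.0569  0.0333 -0.0127]
tip tray x mm -46.94112027407547 y -0.5137763067717865 z 6.959919257068014
```

>>> {"op": "jog_arm", "data": {
  "motion": [
    [0,0,0,0.04,0,-0.35,8],
    [0,0,0,-2.94,0,-0.71,8],
    [0,0,0,-5.9,0,-1.07,8],
    [0,0,0,-7.9,0,-1.31,8],
    [0,0,0,-7.9,0,-1.31,8]
  ]
}}

```text
t: 15.65
eef_pos: [0.3944, -0.2485, 0.0326]
tool_rot: [-0.058, 0.269, 0.961, 0.016]
contact_force: [-1.7, 0.9, 1.9]
gripper_width: 0.142
grasp_force: 47.3
```

```bash
python3 f.py
```

```text
15.8 [ 0.3944 -0.2485  0.0326] head -0.5446581604918845 pit 0.11893989961122559 F [-0.9764  0.2298  0.9118] Fx -0.9543360667002865 M [-0.0661 -0.0504 -0.0245]
tip tray x mm -38.34424127014624 y -0.5172866818169559 z 7.322787665353211
```

>>> {"op": "jog_arm", "data": {
  "motion": [
    [0,0,0,-1.5,0,-0.26,8],
    [0,0,0,-3,0,-0.46,8],
    [0,0,0,-3,0,-0.46,8]
  ]
}}

```text
t: 16.23
eef_pos: [0.3967, -0.2499, 0.0327]
tool_rot: [-0.058, 0.268, 0.961, 0.016]
contact_force: [-0.1, -0.0, 0.4]
gripper_width: 0.146
grasp_force: 47.3
```

```bash
python3 f.py
```

```text
16.375 [ 0.3967 -0.2499  0.0327] head -0.5446666335716095 pit 0.11949597086032597 F [-0.2829  0.0355  0.6667] Fx -0.26042296868102016 M [-0.0002  0.0165  0.008 ]
tip tray x mm -35.635699997991765 y -0.5138219819353504 z 7.377151235130757
```

>>> {"op": "jog_arm", "data": {
  "motion": [
    [0,0,0,-1,0,-0.12,8],
    [0,0,0,-2,0,-0.24,8],
    [0,0,0,-2,0,-0.24,8]
  ]
}}

```text
t: 16.8
eef_pos: [0.3984, -0.2509, 0.0327]
tool_rot: [-0.058, 0.268, 0.961, 0.016]
contact_force: [-1.5, 0.3, 1.3]
gripper_width: 0.148
grasp_force: 47.3
```

```bash
python3 f.py
```

```text
16.95 [ 0.3984 -0.2509  0.0327] head -0.5446724835795339 pit 0.1196008998948691 F [-0.9832  0.4819  0.8996] Fx -1.0907274562171705 M [ 0.0218  0.0032 -0.0279]
tip tray x mm -33.66593517742937 y -0.513314808965307 z 7.360761945332164
```

>>> {"op": "jog_arm", "data": {
  "motion": [
    [0,0,0,-1.5,0,-0.2,8],
    [0,0,0,-3,0,-0.38,8],
    [0,0,0,-3,0,-0.38,8]
  ]
}}

```text
t: 17.38
eef_pos: [0.4012, -0.2526, 0.0328]
tool_rot: [-0.058, 0.268, 0.961, 0.016]
contact_force: [-0.2, -0.2, 0.4]
gripper_width: 0.147
grasp_force: 47.3
```

```bash
python3 f.py; python3 - <<'E'
from h import *
np.set_printoptions(precision=4,suppress=True)
W=wrist();S=bot.read_camera("scene");T=bot.read_camera("top")
a=cv2.resize(S["pixels"][165:225,305:385,::-1],(400,300),interpolation=3)
b=cv2.resize(W["pixels"][180:400,220:420,::-1],(400,440),interpolation=3)
d=cv2.resize(T["pixels"][180:240,335:415,::-1],(400,300),interpolation=3)
c=np.zeros((600,800,3),np.uint8); c[:300,:400]=a;c[300:,:400]=d;c[:440,400:]=b
cv2.imwrite("pics/c2.png",c)
E
```

```text
17.525 [ 0.4012 -0.2526  0.0328] head -0.5446767743903286 pit 0.11916920516503661 F [-0.171  -0.0259  0.2259] Fx -0.13288230572774443 M [-0.0414 -0.053  -0.001 ]
tip tray x mm -30.407101227587926 y -0.5323985908352524 z 7.441078830372032
```

View pics/c2.png

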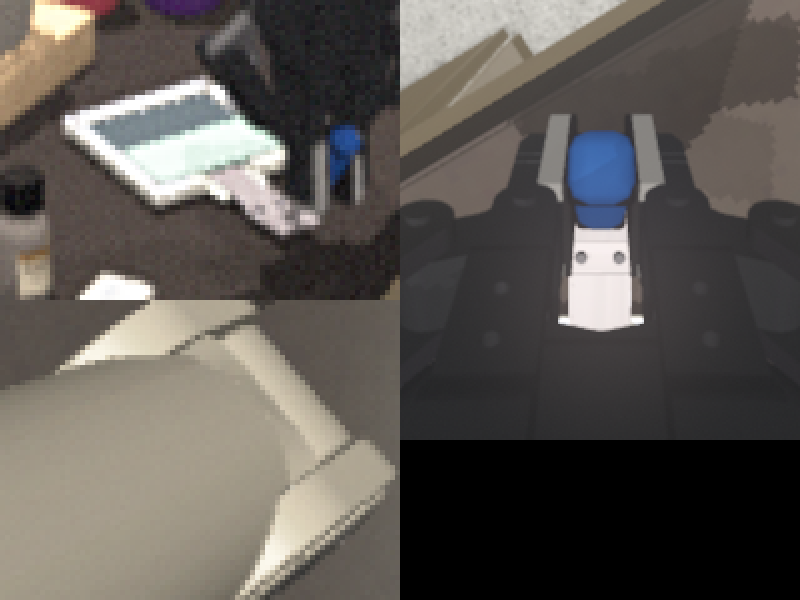

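>>> {"op": "jog_arm", "data": {
  "motion": [
    [0,0,0,-1.97,0,-0.34,8],
    [0,0,0,-1.91,0,-0.84,8],
    [0,0,0,-2.05,0,-2.4,8],
    [0,0,0,-2.23,0,-4.1,8],
    [0,0,0,-2.45,0,-5.8,8],
    [0,0,0,-2.72,0,-7.5,8],
    [0,0,0,-3.1,0,-9.1,8],
    [0,0,0,-3.55,0,-10.7,8],
    [0,0,0,-4.1,0,-12.3,8],
    [0,0,0,-4.7,0,-13.8,8]
  ]
}}

```text
t: 18.98
eef_pos: [0.4063, -0.2557, 0.046]
tool_rot: [-0.058, 0.268, 0.961, 0.016]
contact_force: [-0.3, 1.0, -0.7]
gripper_width: 0.144
grasp_force: 47.1
```

```bash
python3 f.py; python3 - <<'E'
from h import *
S=bot.read_camera("scene")
save(S,"s5.png",(305,150,395,230),6)
E
```

```text
19.125 [ 0.4064 -0.2557  0.046 ] head -0.5446771001273258 pit 0.11965028523143068 F [ 0.2378  0.4632 -0.3955] Fx -0.03626221391339509 M [-0.0464 -0.0844  0.0135]
tip tray x mm -24.351628408051774 y -0.5337056574685898 z 20.574708206548745
```

View pics/s5.png

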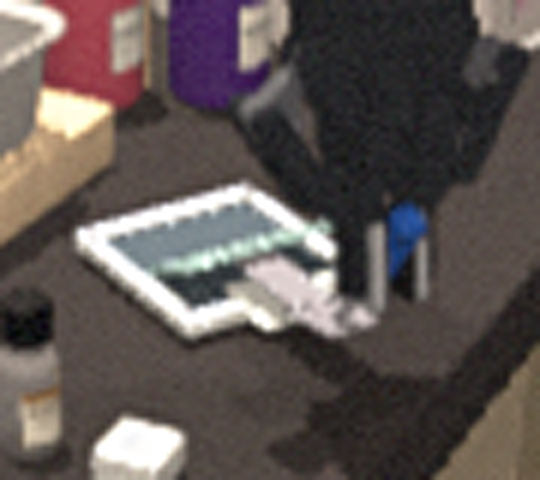

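>>> {"op": "jog_arm", "data": {
  "motion": [
    [0,0,0,-1.6,0,-2.9,8],
    [0,0,0,-3.2,0,-5.4,8],
    [0,0,0,-5,0,-7.6,8],
    [0,0,0,-6.9,0,-9.4,8],
    [0,0,0,-9.2,0,-10.9,8],
    [0,0,0,-11.4,0,-12.2,8],
    [0,0,0,-14.2,0,-12.9,8],
    [0,0,0,-15.6,0,-13.2,8],
    [0,0,0,-17.1,0,-13.4,8]
  ]
}}

```text
t: 20.35
eef_pos: [0.4222, -0.2653, 0.0571]
tool_rot: [-0.058, 0.268, 0.961, 0.016]
contact_force: [-0.3, -0.2, -0.8]
gripper_width: 0.143
grasp_force: 47.1
```

```bash
python3 f.py; python3 - <<'E'
from h import *
S=bot.read_camera("scene")
save(S,"s6.png",(305,150,395,230),6)
E
```

```text
20.5 [ 0.4222 -0.2653  0.0571] head -0.5446538482928774 pit 0.11991528588461865 F [-0.1624 -0.3031 -0.3138] Fx 0.017903508719500142 M [-0.0538 -0.119  -0.011 ]
tip tray x mm -5.86270677936486 y -0.5268513948979998 z 31.69181443607432
```

View pics/s6.png

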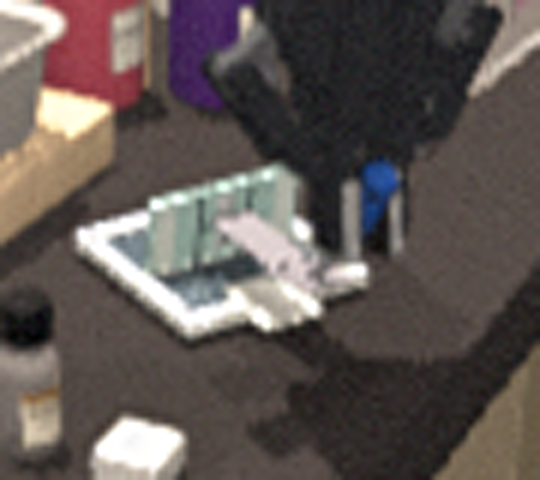

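>>> {"op": "jog_arm", "data": {
  "motion": [
    [0,0,0,-1,0,-0.12,8],
    [0,0,0,-2,0,-0.24,8],
    [0,0,0,-3,0,-0.36,8],
    [0,0,0,-4,0,-0.48,8],
    [0,0,0,-5,0,-0.6,8],
    [0,0,0,-6,0,-0.72,8],
    [0,0,0,-7,0,-0.84,8],
    [0,0,0,-8,0,-0.96,8],
    [0,0,0,-9,0,-1.08,8],
    [0,0,0,-9,0,-1.08,8]
  ]
}}

```text
t: 21.85
eef_pos: [0.43, -0.2701, 0.0571]
tool_rot: [-0.058, 0.269, 0.961, 0.016]
contact_force: [0.4, -0.1, -0.7]
gripper_width: 0.146
grasp_force: 47.1
```

```bash
python3 f.py; python3 - <<'E'
from h import *
S=bot.read_camera("scene")
save(S,"s7.png",(305,150,395,230),6)
E
```

```text
22.0 [ 0.4299 -0.27    0.0572] head -0.5447586416854293 pit 0.11987153058030786 F [ 0.5538 -0.0577 -0.3339] Fx 0.5037198087417798 M [-0.0611 -0.0828 -0.0013]
tip tray x mm 3.163125435241096 y -0.5519242422133404 z 31.755669658713423
```

View pics/s7.png

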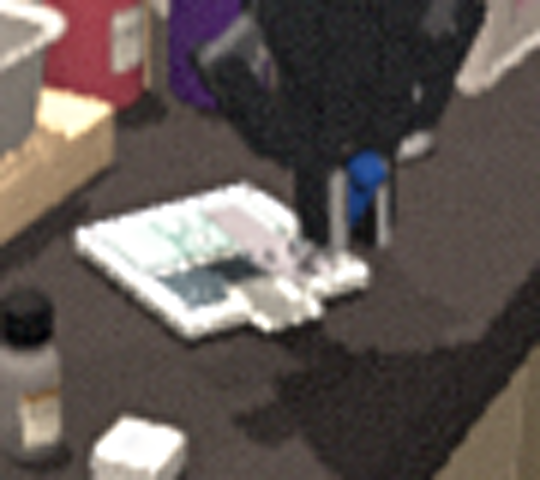

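```bash
python3 - <<'E'
from h import *
np.set_printoptions(precision=3,suppress=True)
for tx,tz,pi in ((-.014,.034,-.12),(-.014,.030,-.25),(-.014,.012,-.25),(-.006,.012,-.25)): print(tcp(tx,tz,pi)[0],move(*tcp(tx,tz,pi)))
E
```

```text
[ 0.415 -0.261  0.059] [-0.    -0.    -0.001 17.265  0.544 -0.212]
[ 0.419 -0.263  0.068] [-0.     0.13  -0.001 14.191  0.544 -9.13 ]
[ 0.419 -0.263  0.05 ] [-0.     0.13  -0.001 12.032  0.55   8.74 ]
[ 0.426 -0.267  0.05 ] [-0.     0.13  -0.001  4.09   0.555  7.78 ]
```

>>> {"op": "jog_arm", "data": {
  "motion": [
    [0,0,0,10,0.5,-2,8],
    [0,0.05,0,17,0.5,-4,8],
    [0,0.13,0,14.2,0.5,-9,8],
    [0,0.13,0,13.4,0.5,-3,8],
    [0,0.13,0,12.5,0.5,4,8],
    [0,0.13,0,12,0.5,8.7,8],
    [0,0.13,0,12,0.5,8.7,8],
    [0,0.13,0,12,0.5,8.7,8]
  ]
}}

```text
t: 23.1
eef_pos: [0.419, -0.2629, 0.05]
tool_rot: [-0.12, 0.267, 0.956, 0.033]
contact_force: [-0.2, -0.6, -0.4]
gripper_width: 0.142
grasp_force: 47.0
```

```bash
python3 f.py; python3 - <<'E'
from h import *
np.set_printoptions(precision=4,suppress=True)
S=bot.read_camera("scene")
for n in ("chamber","tray_far_bay"):
  a=bot.tip_of(n,S); 
  for z in (.0114,.0134): print(n,[ (q["xy"],round(q["score"],2),ex@(at_z(S,q["xy"],z)-TR)*1000) for q in a[:1]])
E
```

```text
23.25 [ 0.4192 -0.2629  0.0501] head -0.5447140404733705 pit 0.24706918693235647 F [ 0.2294  0.0311 -0.6183] Fx 0.18018715042936914 M [-0.1508 -0.2289  0.0104]
tip tray x mm -13.635807304019142 y -0.018176356203547222 z 12.506330036584696
chamber [([337.3, 184.8], 0.61, np.float64(37.44221267167957))]
chamber [([337.3, 184.8], 0.61, np.float64(34.17490945198073))]
tray_far_bay [([335.4, 191.6], 0.61, np.float64(6.443932056297535))]
tray_far_bay [([335.4, 191.6], 0.61, np.float64(3.300471815913503))]
```

>>> {"op": "jog_arm", "data": {
  "motion": [
    [0,0,0,-3.88,0,-0.99,8],
    [0,0,0,-5.8,0,-1.48,8],
    [0,0,0,-7.75,0,-1.98,8],
    [0,0,0,-9.7,0,-2.47,8],
    [0,0,0,-11.6,0,-2.96,8],
    [0,0,0,-12.6,0,-3.2,8],
    [0,0,0,-13.6,0,-3.45,8],
    [0,0,0,-13.6,0,-3.45,8]
  ]
}}

```text
t: 24.45
eef_pos: [0.4311, -0.2702, 0.0499]
tool_rot: [-0.12, 0.267, 0.956, 0.033]
contact_force: [0.1, 1.6, -1.4]
gripper_width: 0.145
grasp_force: 47.0
```

```bash
python3 f.py
```

```text
24.6 [ 0.4311 -0.2701  0.0499] head -0.5447709501682108 pit 0.24758832794239916 F [ 0.2103  0.4244 -0.7084] Fx -0.03972515194874779 M [-0.1334 -0.2433 -0.0063]
tip tray x mm 0.1856467972819742 y -0.05248313124099203 z 12.233815419277754
```

>>> {"op": "jog_arm", "data": {
  "motion": [
    [0,0,0,-0.5,0,-0.12,8],
    [0,0,0,-1,0,-0.25,8],
    [0,0,0,-1.5,0,-0.38,8],
    [0,0,0,-1.9,0,-0.49,8],
    [0,0,0,-1.9,0,-0.49,8]
  ]
}}

```text
t: 25.28
eef_pos: [0.4328, -0.2712, 0.0499]
tool_rot: [-0.12, 0.267, 0.956, 0.033]
contact_force: [0.9, -0.4, -1.1]
gripper_width: 0.145
grasp_force: 47.0
```

```bash
python3 f.py
```

```text
25.425 [ 0.4328 -0.2712  0.0499] head -0.5447158615095616 pit 0.24749406462610954 F [ 0.0692 -0.1164 -0.7463] Fx 0.11946910666761393 M [-0.1271 -0.2399 -0.0225]
tip tray x mm 2.2145096713958035 y -0.03372442881425222 z 12.27704733006233
```

>>> {"op": "jog_arm", "data": {
  "motion": [
    [0,0,0,-0.5,0,-0.12,8],
    [0,0,0,-0.5,0,-0.12,8]
  ]
}}

```text
t: 25.72
eef_pos: [0.4332, -0.2715, 0.0499]
tool_rot: [-0.12, 0.267, 0.956, 0.033]
contact_force: [-0.0, -0.6, -0.3]
gripper_width: 0.145
grasp_force: 47.0
```

```bash
python3 f.py
```

```text
25.875 [ 0.4333 -0.2714  0.0499] head -0.5447002218920707 pit 0.24747322530308297 F [-0.2387 -0.3685 -0.4983] Fx -0.01352647942891525 M [-0.1275 -0.2112  0.0063]
tip tray x mm 2.7385529502823025 y -0.022909868929177183 z 12.271489196396125
```

>>> {"op": "jog_arm", "data": {
  "motion": [
    [0,0,0,-0.5,0,-0.12,8],
    [0,0,0,-0.5,0,-0.12,8]
  ]
}}

```text
t: 26.18
eef_pos: [0.4336, -0.2717, 0.0499]
tool_rot: [-0.12, 0.267, 0.956, 0.033]
contact_force: [0.2, 0.4, -1.5]
gripper_width: 0.143
grasp_force: 47.0
```

```bash
python3 f.py;  python3 - <<'E'
from h import *
W=wrist();S=bot.read_camera("top")
E
```

```text
26.325 [ 0.4336 -0.2717  0.0499] head -0.544819400495779 pit 0.247686480836267 F [-0.1812  0.4325 -0.3703] Fx -0.37884407671153514 M [-0.0893 -0.1055  0.0016]
tip tray x mm 3.1358083086272526 y -0.07562353749330386 z 12.223779006858678
```

>>> {"op": "jog_arm", "data": {
  "motion": [
    [0,0,0,-0.3,0,-0.07,8],
    [0,0,0,-0.3,0,-0.07,8]
  ]
}}

```text
t: 26.72
eef_pos: [0.4337, -0.2718, 0.0499]
tool_rot: [-0.12, 0.267, 0.956, 0.033]
contact_force: [-2.2, 0.7, 0.5]
gripper_width: 0.146
grasp_force: 47.0
```

```bash
python3 f.py
```

```text
26.875 [ 0.4337 -0.2718  0.0499] head -0.5448244147681737 pit 0.2479692380730438 F [-2.0001  0.8748  0.6606] Fx -2.164156734130637 M [ 0.0302  0.134  -0.0445]
tip tray x mm 3.290186449164803 y -0.07999381302023811 z 12.180770066066355
```

```bash
python3 - <<'E'
from h import *
np.set_printoptions(precision=3,suppress=True)
print(move(*tcp(-.012,.0125,-.25)),move(*tcp(-.03,.10,-.2)),move([.49,-.295,.2],Rh(H,-.12)))
E
```

```text
[-0.    -0.001 -0.001 14.897  0.098  3.289] [ -0.     -0.051  -0.001  54.574   0.051 -71.987] [  -0.      -0.131   -0.001  -21.055    9.262 -160.34 ]
```

>>> {"op": "jog_arm", "data": {
  "motion": [
    [0,0,0,4,0,0.8,8],
    [0,0,0,15,0,3.2,8],
    [0,0,0,25,0,-20,8],
    [0,-0.05,0,50,0,-68,8],
    [0,-0.09,0,35,3,-115,8],
    [0,-0.13,0,0,9,-150,8],
    [0,-0.13,0,-21,9,-160,8],
    [0,-0.13,0,-21,9,-160,8],
    [0,-0.13,0,-21,9,-160,8]
  ]
}}

```text
t: 28.05
eef_pos: [0.4884, -0.2946, 0.199]
tool_rot: [-0.059, 0.269, 0.961, 0.016]
contact_force: [0.4, 0.2, -0.9]
gripper_width: 0.144
grasp_force: 47.0
```

```bash
python3 - <<'E'
from h import *
np.set_printoptions(precision=4,suppress=True)
W=wrist();save(W,"w8.png")
for n in ["tray_sill","tray_rib","tray_far_bay","chamber"]:
    for a in bot.tip_of(n,W)[:1]:
        X=at_z(W,a["xy"],0.0114)-TR; print(n,a["xy"],round(a["score"],2),1000*ex@X,1000*np.dot([-ex[1],ex[0],0],X))
# rectify tray plane, 1 mm/px at rim height, rows=tray x -62..50
xs=np.arange(-62,51,2);u=5.2
for z,name in ((9.4+4,"glass top z"),):
  for y in (-36,-30,-24,-12,12,24,30,36):
    ey=np.array([-ex[1],ex[0],0]); P=np.array([TR+ex*x/1000+ey*y/1000+[0,0,z/1000] for x in np.arange(-6,49,1)])
    q=proj(W,P); v=cv2.remap(W["pixels"],q[None,:,0].astype(np.float32),q[None,:,1].astype(np.float32),1)[0]
    print(y,' '.join(f"{int(a.mean()):d}" for a in v))
E
```

```text
tray_sill [311.1, 176.6] 0.7 -54.296719351652186 -1.1127984910007487
tray_rib [313.7, 226.9] 0.97 4.643683041096729 1.5685534803127332
tray_far_bay [312.1, 239.1] 0.75 19.464881617093237 -0.38336978625370005
-36 175 179 188 194 221 234 223 186 152 172 217 236 241 241 241 241 241 241 241 241 241 240 241 239 236 236 237 237 237 237 237 237 237 237 236 223 190 131 76 65 64 64 63 63 63 64 65 64 61 61 63 64 63 60 59
-30 177 180 189 197 221 233 219 178 140 168 217 237 241 241 241 241 241 241 241 241 241 241 241 241 241 241 241 241 241 241 241 241 241 205 131 80 66 66 66 65 65 65 64 64 63 65 67 65 62 61 65 67 65 61 61
-24 178 185 202 205 224 234 222 189 156 174 218 236 241 241 241 241 241 241 241 241 241 240 240 240 240 240 239 239 239 239 239 239 239 205 134 88 78 84 90 96 98 99 101 105 107 109 111 113 112 112 112 112 112 111 111
-12 180 186 203 208 225 224 200 166 143 166 188 196 198 198 199 199 199 199 199 199 199 186 155 129 117 116 116 116 116 116 115 115 114 113 112 112 111 110 110 109 106 104 101 97 95 92 90 87 85 84 81 78 76 76 73
12 109 118 145 173 190 186 159 126 112 129 140 143 143 143 144 143 143 143 142 142 142 142 142 142 142 139 129 109 120 134 141 138 120 98 91 92 93 95 96 98 100 102 102 103 103 103 103 103 102 103 103 102 99 98 98
24 180 186 203 208 225 227 207 171 138 180 220 237 241 241 241 241 241 241 241 241 239 225 180 117 82 81 80 80 80 80 83 83 83 80 74 74 79 85 87 89 91 92 93 93 93 93 93 93 93 93 93 93 92 92 91
30 179 184 200 216 230 229 211 180 149 181 215 232 239 241 241 241 241 241 241 241 240 228 188 141 114 115 114 114 114 114 113 114 114 112 112 112 112 111 111 111 109 104 101 98 97 94 92 90 88 86 83 80 77 73 71
36 178 179 185 201 225 225 197 148 116 182 220 237 241 241 241 241 241 241 241 241 240 228 187 140 114 114 114 113 114 114 113 113 113 113 113 113 113 113 113 112 112 112 113 112 112 112 112 111 111 112 112 112 111 111 111
```

```bash
python3 - <<'E'
from h import *
np.set_printoptions(precision=3,suppress=True)
for P,h,pi in (([.45,-.2,.2],-.45,-.09),([.445,-.06,.2],-.25,-.05),([.435,.08,.17],-.06,0),([.4292,.1151,.08],-.003,0),([.4292,.1151,.024],-.003,0)): print(move(P,Rh(h,pi)))
E
```

```text
[ 0.01  -0.031 -0.094 82.196 60.786  9.441]
[  0.025  -0.07   -0.294 158.478 177.921  18.682]
[  0.029  -0.119  -0.484 235.387 292.471  58.221]
[  0.033  -0.118  -0.541 247.516 319.503 150.35 ]
[  0.033  -0.118  -0.541 240.761 319.516 205.941]
```

>>> {"op": "jog_arm", "data": {
  "motion": [
    [0.005,-0.015,-0.05,41,30,5,8],
    [0.01,-0.03,-0.094,82,61,9,8],
    [0.016,-0.045,-0.16,108,100,12,8],
    [0.02,-0.058,-0.23,133,139,15,8],
    [0.025,-0.07,-0.294,158,178,19,8],
    [0.027,-0.09,-0.36,184,216,30,8],
    [0.028,-0.11,-0.42,210,254,44,8],
    [0.029,-0.119,-0.484,235,292,58,8],
    [0.033,-0.118,-0.541,245,318,100,8],
    [0.033,-0.118,-0.541,247.5,319.5,150,8]
  ]
}}

```text
t: 29.55
eef_pos: [0.4311, 0.1178, 0.0802]
tool_rot: [0.002, -0.001, 1.0, 0.001]
contact_force: [0.1, -0.3, -1.6]
gripper_width: 0.143
grasp_force: 47.1
```

>>> {"op": "jog_arm", "data": {
  "motion": [
    [0,0,0,0,0,0,8],
    [0,0,0,0,0,0,8]
  ]
}}

```text
t: 29.8
eef_pos: [0.4308, 0.1141, 0.0815]
tool_rot: [0.001, 0.002, 1.0, -0.0]
contact_force: [0.8, 0.9, 0.1]
gripper_width: 0.142
grasp_force: 47.0
```

```bash
python3 - <<'E'
from h import *
np.set_printoptions(precision=4,suppress=True)
p,r,o=obs();print(o["t"],p,r[:,0],o["contact_force"])
print(move([.4292,.1151,.024],Rh(-.003)))
E
```

```text
29.8 [0.4308 0.1141 0.0815] [-1.      0.0042 -0.0016] [0.8431 0.8647 0.0684]
[-0.0009  0.0016 -0.0012  1.6701  1.0017 57.5439]
```

>>> {"op": "jog_arm", "data": {
  "motion": [
    [0,0,0,1,0,20,8],
    [0,0.001,0,1,0,40,8],
    [0,0.001,0,1,0,52,8],
    [0,0.001,0,1,0,57,8],
    [0,0.001,0,1,0,57,8],
    [0,0.001,0,1,0,57,8]
  ]
}}

```text
t: 30.55
eef_pos: [0.4294, 0.1147, 0.0239]
tool_rot: [0.0, 0.002, 1.0, -0.0]
contact_force: [0.1, -0.3, -0.2]
gripper_width: 0.139
grasp_force: 47.0
```

```bash
python3 f.py
```

```text
30.7 [0.4292 0.1147 0.0237] head -0.0029517003634349746 pit -0.00015069378629848883 F [-0.1023 -0.2741 -0.5327] Fx 0.05428074957952147 M [0.0008 0.025  0.0096]
tip tray x mm -194.24635744568218 y 328.2819784938312 z 10.240327348595896
```

>>> {"op": "jog_arm", "data": {
  "motion": [
    [0,0,0,0,0,0.6,8],
    [0,0,0,0,0,1.2,8],
    [0,0,0,0,0,1.7,8],
    [0,0,0,0,0,1.7,8]
  ]
}}

```text
t: 31.25
eef_pos: [0.4289, 0.1146, 0.0216]
tool_rot: [-0.0, 0.002, 1.0, -0.001]
contact_force: [0.4, -0.6, 0.3]
gripper_width: 0.143
grasp_force: 47.0
```

```bash
python3 f.py
```

```text
31.4 [0.4289 0.1146 0.0216] head -0.002999875717890317 pit 0.0005503079227424656 F [ 0.1557 -0.1812 -0.6494] Fx 0.22706638339002955 M [ 0.0097  0.0097 -0.0215]
tip tray x mm -194.41951381247563 y 328.0283280587722 z 8.073324179550994
```

>>> {"op": "jog_arm", "data": {
  "motion": [
    [0,0,0,0,0,0.4,8],
    [0,0,0,0,0,0.4,8]
  ]
}}

```text
t: 31.7
eef_pos: [0.4289, 0.1146, 0.0215]
tool_rot: [-0.0, 0.001, 1.0, -0.0]
contact_force: [-1.6, -0.3, 4.6]
gripper_width: 0.144
grasp_force: 47.8
```

```bash
python3 f.py
```

```text
31.85 [0.4289 0.1146 0.0214] head -0.003021390996403438 pit 0.0005249984918598641 F [-2.1111 -0.4575  5.3156] Fx -1.5696076031982154 M [-0.0966  0.2494  0.0097]
tip tray x mm -194.44354079578014 y 328.03275200577974 z 7.894455216664249
```

>>> {"op": "jog_arm", "data": {
  "motion": [
    [0,0,0,0,0,0.2,15],
    [0,0,0,0,0,0.2,25],
    [0,0,0,0,0,0.2,40],
    [0,0,0,0,0,0.2,45],
    [0,0,0,0,0,0.2,45],
    [0,0,0,0,0,-10,45],
    [0,0,0,0,0,-40,45],
    [0,0,0,0,0,-90,60],
    [0,0,0,0,0,-140,85],
    [0,0,0,0,0,-150,85]
  ]
}}

```text
t: 33.15
eef_pos: [0.4308, 0.1154, 0.1748]
tool_rot: [0.003, 0.002, 1.0, 0.001]
contact_force: [-0.3, -0.8, -0.1]
gripper_width: 0.997
grasp_force: 0.0
```

```bash
python3 - <<'E'
from h import *
np.set_printoptions(precision=4,suppress=True)
W=wrist(); print(obs()[0])
print(bot.tip_of("lifter",W)[:1]); im=W["pixels"].astype(int)
b=(im[:,:,2]-im[:,:,0]>40); wh=(im.min(2)>120)
for m,z in ((b,.04),(wh,.003)):
    m=m.copy(); m[:140]=0;m[270:]=0;m[:,:280]=0;m[:,380:]=0
    n,l,s,c=cv2.connectedComponentsWithStats(m.astype(np.uint8)); k=1+s[1:,4].argmax(); print(s[k],at_z(W,c[k],z))
S=bot.read_camera("scene");T=bot.read_camera("top")
for n in ["tally_counter","coverglass_box","oil_bottle","lifter","chamber","tray_far_bay"]:
    a=bot.tip_of(n,S);t=bot.tip_of(n,T); print(n,a[0]["xy"] if a else None,t[0]["xy"] if t else None)
E
```

```text
[0.4304 0.1154 0.1743]
[{'xy': [316.3, 209.8], 'score': 0.82}]
[312 167  15  36 462] [0.4274 0.1151 0.04  ]
[ 308  196   23   68 1288] [0.4901 0.1146 0.003 ]
tally_counter [369.8, 176.8] [435.6, 222.0]
coverglass_box [325.3, 229.9] [374.5, 201.5]
oil_bottle [309.3, 222.3] [313.0, 204.7]
lifter [252.7, 302.6] [212.5, 210.0]
chamber None [376.8, 199.7]
tray_far_bay [335.5, 187.2] [378.7, 201.9]
```

```bash
python3 -c "
from station import bot
print(bot.hand_in())"
```

```text
the job is handed in; nothing more can be done
None
```

The chamber was tipped over the rib into the far bay, pushed to the far rim with about 2 N and measured as lying straight there. The lifter stands on its heel where it started, and I handed the job in at about 33 s; the final check was by camera readings, without a close view of the far edge.

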